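# Seat the test tray behind its gravity catch

## Task

Pick the wooden tray up by its handle, set it gently down on the metal rails in front of the hinged catch, then slide it in so that its own front edge lifts the catch, pressing it only lightly against the sprung bumper until the catch drops shut behind the tray. Let go and leave the tray latched there, lying flat on the rails; do not touch the rack or the catch with the gripper, never force the tray, and leave the other things on the table where they are.

Things in the scene. Friction and masses are not known exactly. Their poses are not given: they have to be found in the camera images.
- tray: Flat wooden board 140 mm long (its x), 120 wide (y), 18 thick, 0.25 to 0.42 kg, loose on the table, with a handle at its middle. Origin: centre of the underside, z up. A 6 mm high lip frames the middle of the top (132 x 58 mm); the side strips, 29 to 60 mm off the centre line, are bare. The same either way round.
- tray_grip (a point): Centre of the tray's handle bar, 57 mm above the underside. The fixed crosswise wooden bar is 14 mm thick (along the tray's x), 56 mm long (along y), 22 mm high (46 to 68 mm above the underside), on two posts; 50 mm clear before and behind it.
- rack: Fixed runner frame for the tray: plywood base 370 x 190 x 12 mm (centre at x = +20 mm) with two metal rails. Origin on the table on the lane's centre line; z up, x along the lane, the way the tray is pushed in (away from the robot). The tray must not be dropped on it or jammed in it (contact forces over 120 N, landing at 12 mm/s makes about 40); the gripper must keep off it.
- rack_mouth (a point): Near end of the rails, on the centre line at ledge height; 165 mm before the rack's origin. The rails run 315 mm from here. The ledges that carry the tray are 30 mm above the table; the side walls, tops at 44 mm, stand 124 mm apart (2 mm clear of the tray each side) and flare outwards in the first 45 mm.
- stop_unit_nominal (a point): Point fixed on the rack, 30 mm above its origin: the middle of the stop unit's range. Catch and bumper sit on one clamped steel bar (the unit) whose zero lies up to 12 mm either way along x from here; it differs each time and is NOT measured. Home: tray's tail at the unit's zero (tray origin at unit x = +70 mm), held between catch and bumper.
- bumper (a joint): How far (m) the sprung rubber bumper is pressed in; 0 free. It ends the lane on its centre line, 40 mm above the table, 18 mm across; free face 137 mm past the unit's zero, pressed along the rack's +x. 2.8 N per mm from first touch. Tray home: 3 mm pressed (8 N), held against the catch; the catch drops once the tray is about 1 mm beyond home, at 10 to 12 N. Never press it over 7 mm (20 N).
- catch (a joint): Lift angle (rad) of the steel gravity catch, 0.06 kg, falls by its weight: 0 down, 0.19 riding on the tray. Pivot outside the +y rail at unit x = -70 mm, 50 mm up. Its nose spans y = 34 to 58 mm; its underside slopes from 55 mm up at x = -47 to the tip, 35 mm up at x = -2: the tray's front edge (48 mm up) meets it near x = -32 and lifts it with 3 to 8 N. Top 65 mm, lifted 80.
- tea_bowl: Bystander: dark brown tea bowl, 116 mm across, 72 high, left of the rack. Origin: centre of the foot.
- sake_cup: Bystander: pale porcelain cup, 52 mm across, 42 high, right of the rack's far end. Origin: centre of the foot.
- dish: Bystander: small pale green dish, 96 mm across, 22 high, beyond the tray. Origin: centre of the foot.
- rib: Bystander: flat yellow plastic rib, 95 x 50 x 6 mm, left. Origin: centre of the underside.
- brush: Bystander: bamboo-handled brush, 190 mm long, lying left of the rack. Origin: on its underside.
- glaze_jar: Bystander: lidded jar, 64 mm across, 85 high, right of the tray. Origin: centre of the underside.

How it is judged:
On the way, in this order (a step that is already met when the one before it is completed fails the run):
1. the tray lies flat between the rails in front of the catch, the catch still down (x of tray in the frame of rack between -0.19 and -0.075 m and y of tray in the frame of rack between -0.008 and 0.008 m and z of tray in the frame of rack between 0.026 and 0.034 m and angle between the x axis of tray and the x axis of rack, either way round below 0.08 rad and value of joint catch below 0.05 rad), for 0.2 s.
2. the tray, sliding on the rails, holds the catch lifted (value of joint catch above 0.1 rad and x of tray in the frame of rack between -0.095 and 0.085 m and z of tray in the frame of rack below 0.036 m and angle between tray's own z axis and vertical below 0.08 rad), for 0.2 s.
At the end, for the whole second after the job is handed in: The catch is down (under 0.05 rad) behind the tray, which lies flat and at rest on the rails (origin 50 to 95 mm along the rack's x, within 8 mm of the centre line, 26 to 34 mm high, within 0.08 rad of the lane, tilt under 0.05 rad), released (value of joint catch below 0.05 rad and x of tray in the frame of rack between 0.05 and 0.095 m and y of tray in the frame of rack between -0.008 and 0.008 m and z of tray in the frame of rack between 0.026 and 0.034 m and angle between the x axis of tray and the x axis of rack, either way round below 0.08 rad and angle between tray's own z axis and vertical below 0.05 rad and linear speed of tray below 0.01 m/s); the robot touches nothing.
It fails at once if the bumper is pressed in over 7 mm (20 N) (value of joint bumper above 0.007 m).
It fails at once if the tray is dropped on the rack or jammed in it (contact forces over 120 N) (contact force between tray and rack above 120 N).
It fails at once if the gripper or arm pushes on the rack or its catch (contact force between any of the fingers, the arm and rack above 2 N).
It fails at once if another thing on the table is moved by 30 mm or more (distance of any of tea_bowl, sake_cup, dish, rib, brush, glaze_jar from where it was at the start of the episode above 0.03 m).
It also fails if it takes over 70 s, if anything falls off the work surface, if the arm or the gripper's body presses on something with over 40 N, if the wrist force passes 120 N, or if a joint passes its speed limit or range.

## Robot

A 6-joint arm with a two-finger parallel gripper is mounted at the origin on the work surface. World frame = base frame: x ahead of the robot, y to its left, z up, the work surface at z = 0. Lengths are in m, angles in rad, forces in N, time in s.
With the tool pointing down it reaches from about 0.275 to 0.75 m from the base axis. Payload 10.2 kg.
Tool frame: the origin (TCP) lies midway between the tips of the shut fingers; the grasp point (between the pads) lies 19 mm behind it (env.hold_point_z is the distance from the TCP to the grasp point, in m); x points along the fingers, z is the direction in which the jaws open and shut, and the axes are right-handed (so a half turn about x gives the same grasp; the last joint's range is limited). The gripper opens to 85 mm and grips with 20 to 120 N. Pads are 22 mm wide; open, the fingers measure 114 mm over their backs; the gripper's body (76 mm by 85 mm) begins 54 mm behind the grasp point. The pads swing forward as they close: fully open they stand 13 mm farther back than shut.
Start: joints at [-1.367, 0.313, 1.498, -0, 1.331, -0.223], TCP at [0.217, -0.478, 0.231] pointing down, gripper open.
Joint ranges: [-2.94, 2.94], [-0.97, 2.17], [0.19, 2.56], [-1.23, 4.37], [0.02, 3.11], [-2.88, 2.88]. Speed limits (rad/s): [2.39, 2.39, 3.01, 3.14, 3.14, 3.14].

## Interface

Orientations are given as a unit quaternion [x, y, z, w].
In Python, from bench import env, kinematics, monitor, eyes, job gives the robot as it stands. The module is installed in compiled form; this text tells all that it offers. Calls block until the motion is done:
- env.reach(position, orientation): joint-space move of the TCP to a pose.
- env.movel(position, velocity=0.15, frame=None, guard=None): straight line of the TCP; frame=None keeps the orientation; velocity is the mean speed in m/s. With guard (N) it stops when the force on the tool has changed by that much, and returns True; else False.
- env.set_joints(angles): joint-space move.
- env.release() and env.close_gripper(effort=None): open the fingers fully, or close them until they stop; effort is the grip in N (None keeps the last).
- env.hold(seconds).
- kinematics.ik(position, orientation): joint angles nearest the present ones, or None.
- monitor.sense(): the state.
- eyes.grab_frame(name): name is "scene" or "top"; returns a dict with "frame" (480x640x3 uint8, red, green, blue), "mtx" (3x3 intrinsics, pixels), "k1" (the pictures are not rectified: a ray, as slopes to the right and down, at radius r is drawn at 1 + k1 r^2 times it, then the intrinsics apply), "view" (4x4, takes a point from world to camera coordinates). Camera axes: x right, y down, z forward; pixel columns grow to the right and rows downward; lengths in m; the calibration is good to about 2 mm. A picture is of the moment at which its call begins. There is no depth.
A pose or a line that the arm cannot do raises env.MotionError and nothing moves.
- job.hand_in(): hands the job in, once; it reports no verdict.
The state is a dict: "clock": time; "joints": joint angles; "qvel": joint speeds; "joint_efforts": joint torques, N m; "position": TCP position; "ee_rot": TCP orientation; "contact_force": force on the tool from outside, world axes, zero at the start; "ft_torque": the same for the moment, N m; "finger_gap": opening from 0.0 (shut) to 1.0 (fully open).
Only numpy, scipy, OpenCV 4.12 (cv2) and the standard library are available. Lean on these libraries where they do the work, as an engineer would, in place of code of your own. Each camera call takes 0.05 s, during which the arm holds its last target.

## Working session

There is one attempt and no reset: what is moved stays moved. The work goes in short steps, each a Python script; the robot and the scene stay as the last script left them, time stands still between calls to the robot, and variables do not carry over. Pictures are saved under pics/ and viewed, and the job is handed in when it is done.

```bash
mkdir -p pics; python3 - <<'E'
from bench import env, kinematics, monitor, eyes, job
import cv2, pickle
for n in ("scene","top"):
    f=eyes.grab_frame(n); pickle.dump(f,open(n+".pkl","wb"))
    cv2.imwrite(f"pics/{n}0.png",f["frame"][:,:,::-1])
    print(n,f["mtx"].tolist(),f["k1"],f["view"].round(4).tolist())
s=monitor.sense(); print(s, env.hold_point_z)
E
```

```text
scene [[441.6051870884117, 0.0, 320.48771154796935], [0.0, 441.6051870884117, 237.54449676314883], [0.0, 0.0, 1.0]] 0.021932961154310704 [[0.5679, 0.823, -0.013, -0.2848], [0.5445, -0.3875, -0.7439, -0.2276], [-0.6172, 0.4154, -0.6682, 1.5965], [0.0, 0.0, 0.0, 1.0]]
top [[484.5156355836328, 0.0, 321.690251758599], [0.0, 484.5156355836328, 235.45340105458453], [0.0, 0.0, 1.0]] -0.0772478252859975 [[0.0135, -0.9999, -0.0023, -0.0104], [-0.9835, -0.0129, -0.1803, 0.5477], [0.1802, 0.0047, -0.9836, 1.2764], [0.0, 0.0, 0.0, 1.0]]
{'clock': 0.1, 'joints': array([-1.36743736e+00,  3.13407349e-01,  1.49833049e+00, -1.43950469e-05,
        1.33099595e+00, -2.23382717e-01]), 'qvel': array([-0.00011374, -0.00183929, -0.00125228, -0.00078061,  0.0010897 ,
        0.00176187]), 'joint_efforts': array([ 2.63318318e-03, -4.12899041e+01, -2.60144806e+01, -1.60466516e-04,
        3.07041380e-03,  1.12158457e-05]), 'position': array([ 0.2172499 , -0.47770179,  0.23079702]), 'ee_rot': array([ 0.38306718,  0.59482559, -0.38249784,  0.5942537 ]), 'contact_force': array([-0.03596928, -0.49096114, -0.05206522]), 'ft_torque': array([-0.00730001,  0.04463983, -0.00935898]), 'finger_gap': 0.999687509907031} 0.0187
```

View pics/scene0.png

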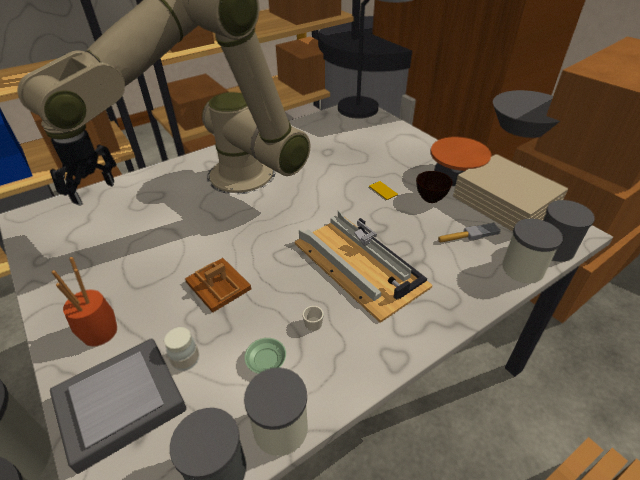

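View pics/top0.png

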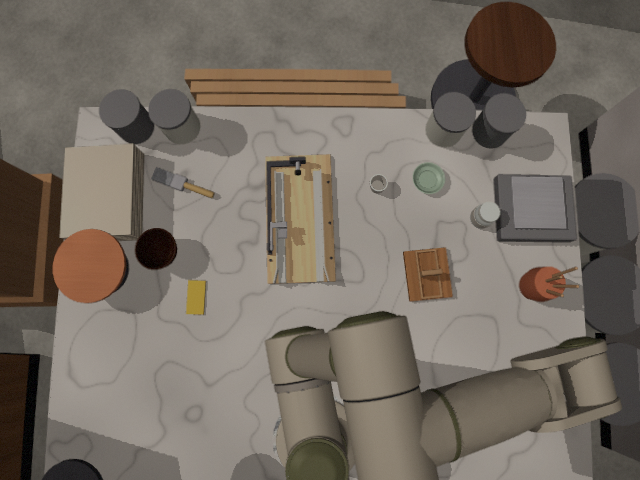

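The top view shows the tray near (428,275) and the rack near (300,218), with the catch near (280,230) and the bumper at (298,168). I'll enlarge both.

```bash
python3 - <<'E'
import cv2,pickle
t=pickle.load(open("top.pkl","rb"))["frame"][:,:,::-1]
s=pickle.load(open("scene.pkl","rb"))["frame"][:,:,::-1]
def crop(im,x,y,w,h,k,n):
    c=cv2.resize(im[y:y+h,x:x+w],None,fx=k,fy=k,interpolation=cv2.INTER_CUBIC)
    for i in range(0,w,10):
        cv2.line(c,(i*k,0),(i*k,6 if (x+i)%50 else 14),(0,0,255),1)
        if (x+i)%20==0: cv2.putText(c,str(x+i),(i*k,24),0,.35,(0,0,255),1)
    for i in range(0,h,10):
        cv2.line(c,(0,i*k),(6,i*k),(0,0,255),1)
        if (y+i)%20==0: cv2.putText(c,str(y+i),(8,i*k+4),0,.35,(0,0,255),1)
    cv2.imwrite("pics/"+n,c)
crop(t,250,145,100,150,4,"c_rack.png")
crop(t,390,235,80,80,7,"c_tray.png")
crop(s,280,200,160,130,5,"c_srack.png")
crop(s,175,250,90,70,7,"c_stray.png")
E
```

```text
(no output)
```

View pics/c_rack.png

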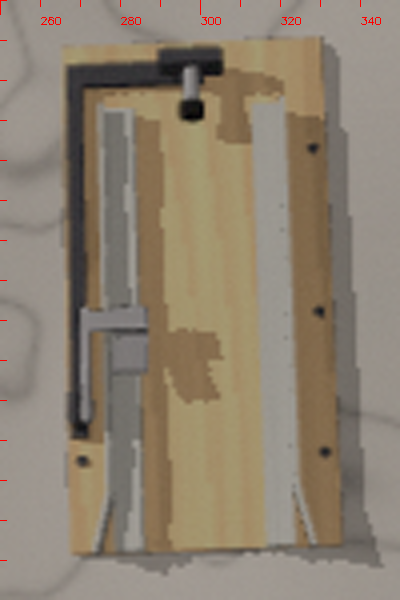

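View pics/c_tray.png

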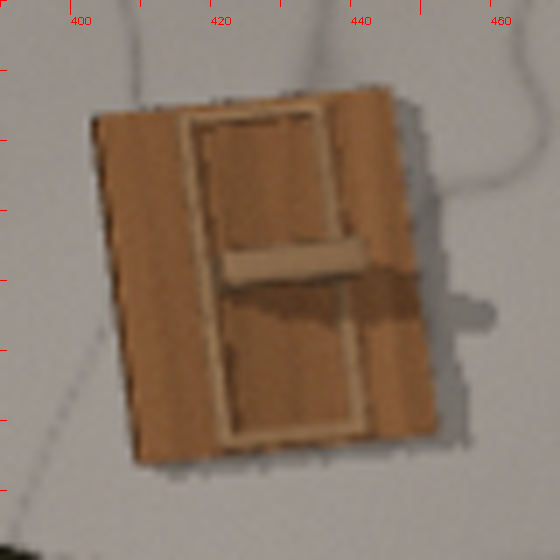

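View pics/c_srack.png

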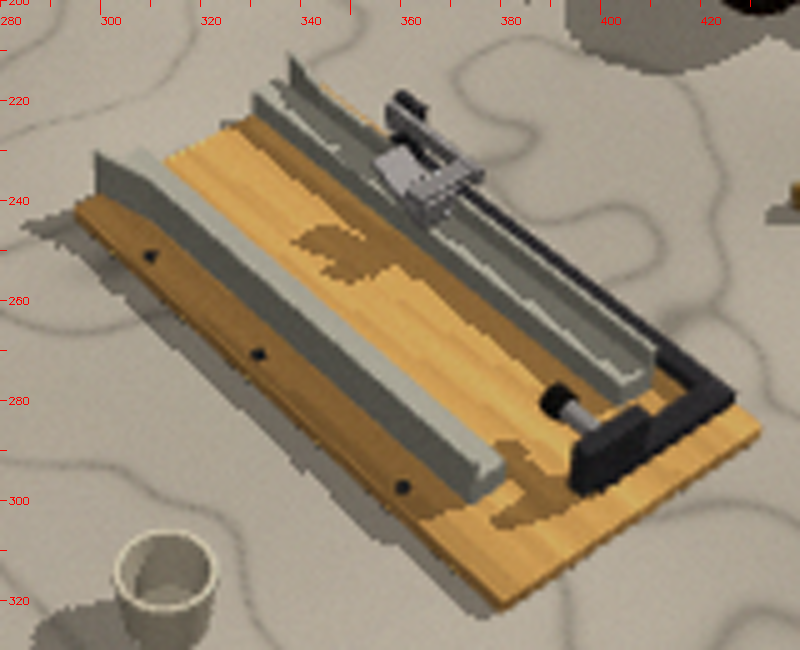

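View pics/c_stray.png

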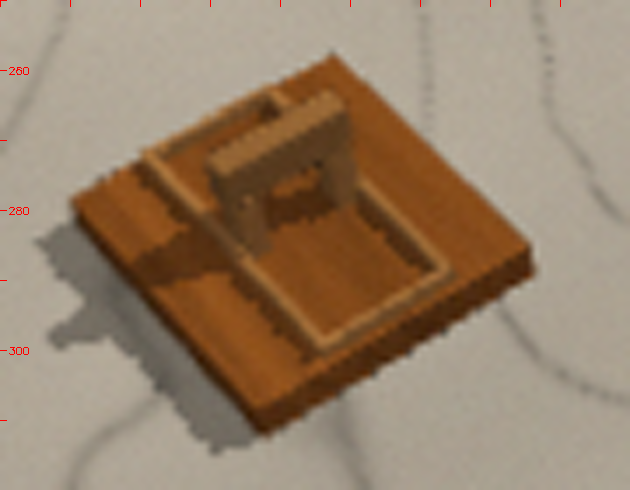

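```bash
cat > h.py <<'E'
import numpy as np,cv2,pickle
from scipy.optimize import least_squares
def proj(f,P):
    P=np.atleast_2d(P); V=f["view"]; c=P@V[:3,:3].T+V[:3,3]
    s=c[:,:2]/c[:,2:]; r2=(s**2).sum(1,keepdims=True); s=s*(1+f["k1"]*r2)
    K=f["mtx"]; return s*[K[0,0],K[1,1]]+[K[0,2],K[1,2]]
def crop(im,x,y,w,h,k,n):
    c=cv2.resize(im[y:y+h,x:x+w],None,fx=k,fy=k,interpolation=cv2.INTER_CUBIC)
    for i in range(0,w,10):
        cv2.line(c,(i*k,0),(i*k,6),(0,0,255),1)
        if (x+i)%20==0: cv2.putText(c,str(x+i),(i*k,24),0,.35,(0,0,255),1)
    for i in range(0,h,10):
        cv2.line(c,(0,i*k),(6,i*k),(0,0,255),1)
        if (y+i)%20==0: cv2.putText(c,str(y+i),(8,i*k+4),0,.35,(0,0,255),1)
    cv2.imwrite("pics/"+n,c)
def W(p,L,z0=0):
    L=np.atleast_2d(L)/1000.; c,s=np.cos(p[2]),np.sin(p[2])
    return np.c_[p[0]+c*L[:,0]-s*L[:,1],p[1]+s*L[:,0]+c*L[:,1],L[:,2]+z0]
def px(a,x0,y0,k): return (np.array(a,float)+.5)/k-.5+[x0,y0]
def fit(obs,x0,z0=0):
    fun=lambda p:np.concatenate([(proj(f,W(p,L,z0))-q).ravel() for f,L,q in obs])
    r=least_squares(fun,x0); return r.x,r.fun.reshape(-1,2)
E
python3 - <<'E'
from h import *
T=pickle.load(open("top.pkl","rb"));S=pickle.load(open("scene.pkl","rb"))
tl=px([(96,116),(390,87),(438,432),(138,463)],390,235,7); tL=np.array([(70,60,18),(70,-60,18),(-70,-60,18),(-70,60,18)])
sl=px([(72,205),(333,55),(532,247),(265,408)],175,250,7); sL=np.array([(-70,-60,18),(-70,60,18),(70,60,18),(70,-60,18)])
rt=px([(65,45),(323,38),(342,543),(72,552)],250,145,4); rL=np.array([(205,95,12),(205,-95,12),(-165,-95,12),(-165,95,12)])
rs=px([(75,212),(760,430),(503,607)],280,200,5); rsL=np.array([(-165,-95,12),(205,95,12),(205,-95,12)])
for nm,a,b,x0 in (("tray",(T,tL,tl),(S,sL,sl),[.5,-.3,0]),("rack",(T,rL,rt),(S,rsL,rs),[.6,0,0])):
    for o in ([a],[b],[a,b]):
        p,r=fit(o,x0); print(nm,p.round(4),"rms px",np.sqrt((r**2).mean()).round(2))
    print(r.round(1).tolist())
    if nm=="rack":
        g=[(150,62,44),(-120,62,44),(150,-62,44),(-120,-62,44)]
        print("wall top",((proj(T,W(p,g))-[250,145]+.5)*4).round(0).tolist())
        print("scene",((proj(S,W(p,g))-[280,200]+.5)*5).round(0).tolist())
        for u in (-12,0,12):
            g=[(u-2,34,35),(u-2,58,35),(u+137,0,40)]
            print("unit",u,((proj(T,W(p,g))-[250,145]+.5)*4).round(0).tolist(),((proj(S,W(p,g))-[280,200]+.5)*5).round(0).tolist())
    else:
        print("grip",W(p,[(0,0,68),(0,28,68),(0,-28,68)]),((proj(T,W(p,[(0,28,68),(0,-28,68)]))-[390,235]+.5)*7).round().tolist())
E
```

```text
tray [ 0.4499 -0.2981  0.1083] rms px 0.24
tray [ 0.447  -0.2974  0.1317] rms px 0.43
tray [ 0.4488 -0.2978  0.1193] rms px 0.55
[[-0.5, 0.3], [-0.3, -0.1], [0.3, 0.5], [0.2, 0.9], [-0.2, -0.1], [0.7, 0.3], [0.7, 0.3], [-0.6, 1.3]]
grip [[ 0.44884959 -0.29777463  0.068     ]
 [ 0.4455158  -0.2699738   0.068     ]
 [ 0.45218337 -0.32557546  0.068     ]] [[221.0, 271.0], [365.0, 255.0]]
rack [0.5883 0.0593 0.0464] rms px 0.39
rack [0.5853 0.06   0.0498] rms px 0.55
rack [0.5871 0.0595 0.0475] rms px 0.58
[[-0.4, 0.3], [0.2, -0.2], [0.5, 0.7], [-0.5, 0.7], [-0.5, -0.2], [1.2, 0.6], [-0.2, 0.8]]
wall top [[106.0, 104.0], [112.0, 484.0], [281.0, 98.0], [295.0, 478.0]]
scene [[654.0, 360.0], [327.0, 103.0], [481.0, 470.0], [162.0, 188.0]]
unit -12 [[151.0, 332.0], [117.0, 333.0], [195.0, 136.0]] [[408.0, 228.0], [440.0, 211.0], [535.0, 391.0]]
unit 0 [[151.0, 315.0], [116.0, 316.0], [194.0, 120.0]] [[422.0, 240.0], [454.0, 222.0], [551.0, 404.0]]
unit 12 [[150.0, 298.0], [116.0, 300.0], [194.0, 104.0]] [[436.0, 251.0], [468.0, 233.0], [567.0, 418.0]]
```

```bash
cat > r.py <<'E'
from bench import env, kinematics, monitor, eyes, job
import numpy as np
from scipy.spatial.transform import Rotation as R
def ori(psi,flip=False):
    s=-1 if flip else 1
    z=s*np.array([np.cos(psi),np.sin(psi),0]); x=np.array([0,0,-1.]); y=np.cross(z,x)
    return R.from_matrix(np.c_[x,y,z]).as_quat()
def st(t=""):
    s=monitor.sense(); print(t,"t%.2f"%s["clock"],"p",s["position"].round(4),"F",s["contact_force"].round(2),"M",s["ft_torque"].round(2),"gap %.3f"%s["finger_gap"]); return s
E
python3 - <<'E'
from r import *
for fl in (0,1):
  for p,psi in (((.4488,-.2978,.2),.119),((.4488,-.2978,.038),.119),((.35,.048,.07),.0475),((.657,.063,.07),.0475)):
    q=kinematics.ik(p,ori(psi,fl)); print(fl,p,None if q is None else np.round(q,2))
E
```

```text
0 (0.4488, -0.2978, 0.2) [-0.8   0.37  1.5  -0.    1.27 -0.92]
0 (0.4488, -0.2978, 0.038) [-0.8   0.57  1.67 -0.    0.9  -0.92]
0 (0.35, 0.048, 0.07) [-0.2   0.18  2.17 -0.    0.79 -0.25]
0 (0.657, 0.063, 0.07) [-0.08  0.76  1.23 -0.    1.16 -0.13]
1 (0.4488, -0.2978, 0.2) [-0.8   0.37  1.5   0.    1.27  2.22]
1 (0.4488, -0.2978, 0.038) [-0.8   0.57  1.67 -0.    0.9   2.22]
1 (0.35, 0.048, 0.07) None
1 (0.657, 0.063, 0.07) None
```

```bash
python3 - <<'E'
from r import *
from h import *
env.reach((.4488,-.2978,.17),ori(.119)); st("above")
f=eyes.grab_frame("scene"); crop(f["frame"][:,:,::-1],150,200,130,110,6,"above.png")
f=eyes.grab_frame("top"); crop(f["frame"][:,:,::-1],370,210,110,120,5,"aboveT.png")
E
```

```text
above t1.25 p [ 0.4484 -0.2987  0.1702] F [ 0.08 -0.92 -0.57] M [-0.04  0.01 -0.08] gap 0.998
```

View pics/above.png

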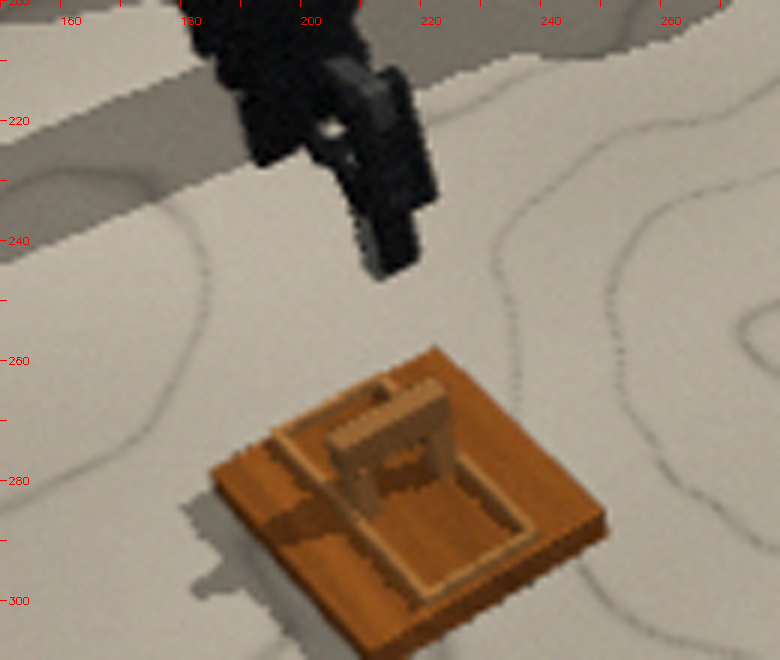

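The gripper is above the tray with its jaws straddling along the tray's x, so I'll descend and grip.

```bash
python3 - <<'E'
from r import *
from h import *
print(env.movel((.4488,-.2978,.039),velocity=.08,guard=8)); st("down")
f=eyes.grab_frame("scene"); crop(f["frame"][:,:,::-1],150,200,130,110,6,"down.png")
env.close_gripper(60); st("grip"); env.hold(.2); st()
print(env.movel((.4488,-.2978,.10),velocity=.06)); env.hold(.3); st("lift")
f=eyes.grab_frame("scene"); crop(f["frame"][:,:,::-1],150,200,130,110,6,"lift.png")
E
```

```text
False
down t3.14 p [ 0.449  -0.2979  0.0394] F [-0.04  0.58  0.25] M [ 0.   -0.02  0.09] gap 1.003
grip t3.84 p [ 0.4489 -0.2979  0.0391] F [-0.96  0.7   2.11] M [ 0.02  0.08 -0.01] gap 0.150
 t4.04 p [ 0.4489 -0.2979  0.0392] F [-0.88  0.1   3.36] M [0.01 0.14 0.02] gap 0.154
False
lift t5.51 p [ 0.4487 -0.2978  0.0998] F [ 0.38  0.23 -4.17] M [-0.01 -0.01 -0.03] gap 0.154
```

View pics/lift.png

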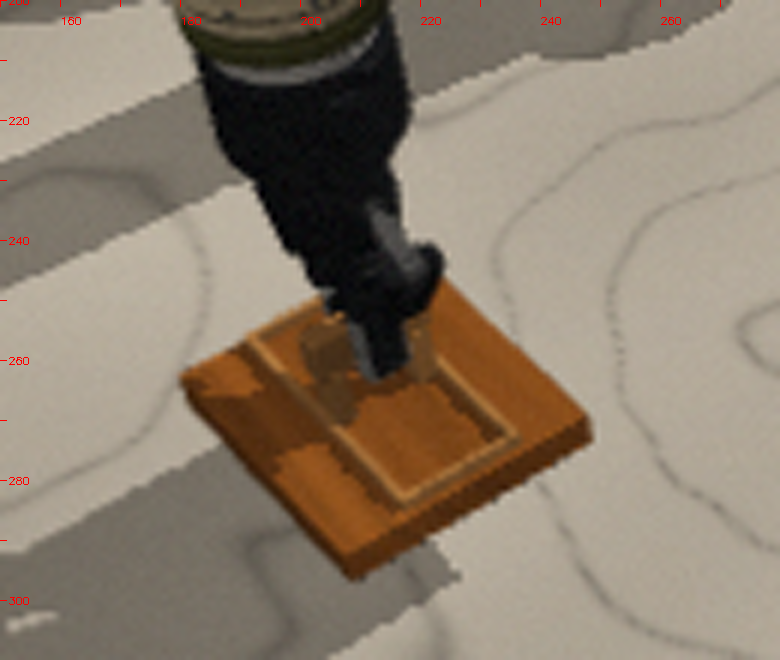

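The tray is lifted and level. Next I'll move it over the lane mouth and measure it relative to the rack.

```bash
python3 - <<'E'
from r import *
from h import *
rack=np.array([.5871,.0595,.0475])
p=W(rack,[(-215,0,0)])[0]
env.movel((.4488,-.2978,.13),velocity=.1)
env.movel((p[0],p[1],.13),velocity=.15,frame=ori(rack[2]))
env.movel((p[0],p[1],.0892),velocity=.06); env.hold(.4); s=st()
import pickle
T=eyes.grab_frame("top");S=eyes.grab_frame("scene")
pickle.dump((T,S,s),open("m.pkl","wb"))
cv2.imwrite("pics/mS.png",S["frame"][:,:,::-1]);cv2.imwrite("pics/mT.png",T["frame"][:,:,::-1])
crop(S["frame"][:,:,::-1],240,190,160,120,5,"mSc.png")
crop(T["frame"][:,:,::-1],250,200,110,130,5,"mTc.png")
E
```

```text
t9.76 p [0.3724 0.0493 0.0893] F [ 0.25 -0.04 -2.84] M [ 0.    0.04 -0.06] gap 0.155
```

View pics/mSc.png

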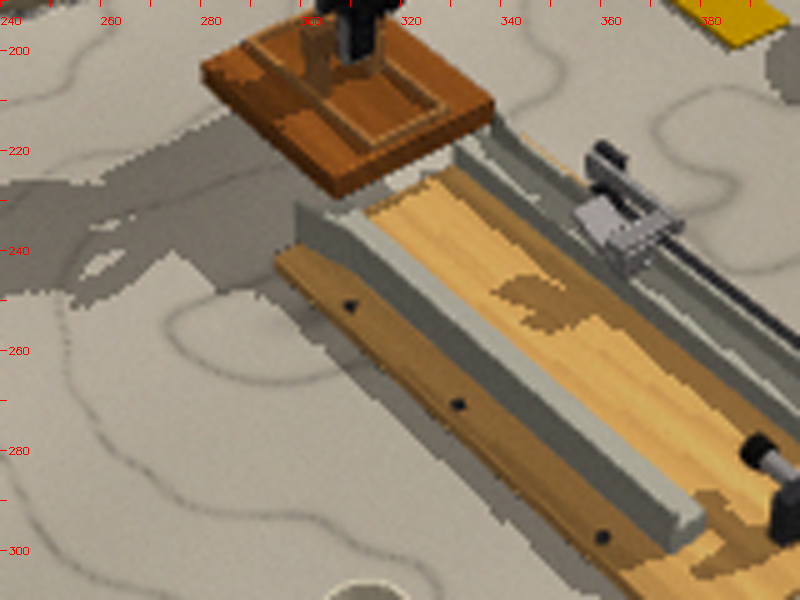

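View pics/mTc.png

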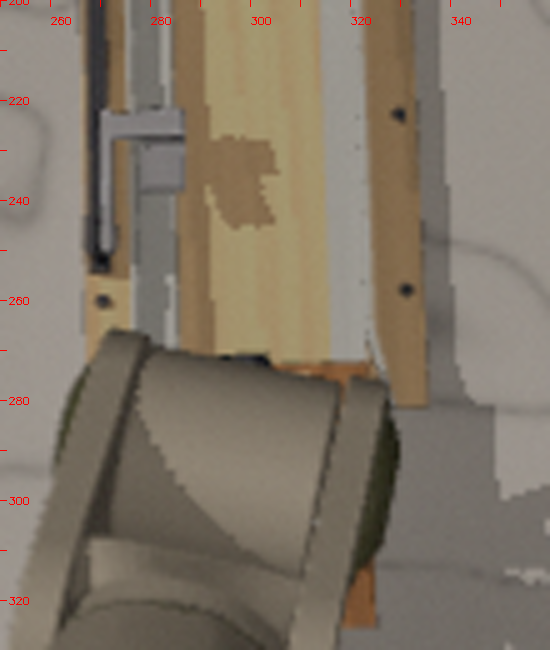

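```bash
python3 - <<'E'
from h import *
T,S,s=pickle.load(open("m.pkl","rb"))
q=px([(202,68),(337,183),(493,103)],240,190,5); L=np.array([(-70,-60,18),(70,-60,18),(70,60,18)])
p,r=fit([(S,L,q)],[.37,.05,.04],.0501); print("tray vs TCP",p.round(4),s["position"][:2].round(4),r.round(1).tolist())
# top view: right edge points
z=.0501+.018
e=px([(374,362),(376,627)],250,200,5)
print(e, proj(T,W([s["position"][0],s["position"][1],.0475],[(70,-60,18),(-70,-60,18)],.0501)))
E
```

```text
tray vs TCP [0.3721 0.0476 0.056 ] [0.3724 0.0493] [[-0.4, -0.0], [-0.3, 0.1], [0.7, -0.1]]
[[324.4 272. ]
 [324.8 325. ]] [[322.72311625 272.13533391]
 [324.56040467 325.38240598]]
```

```bash
cat >> r.py <<'E'
RK=np.array([.5871,.0595,.0475])
def TW(x,y,z):  # tcp target for tray origin at rack x,y (mm), underside z (mm); y = tcp lateral
    c,s_=np.cos(RK[2]),np.sin(RK[2]); x/=1000.;y/=1000.
    return np.array([RK[0]+c*x-s_*y, RK[1]+s_*x+c*y, z/1000.+.0392])
def inr(p):
    c,s_=np.cos(RK[2]),np.sin(RK[2]); d=p[:2]-RK[:2]; return np.array([c*d[0]+s_*d[1],-s_*d[0]+c*d[1]])*1000
E
python3 - <<'E'
from r import *
env.movel(TW(-222,2,50),.06); env.hold(.2); st()
print(env.movel(TW(-222,2,36),.03,guard=4)); env.hold(.2);s=st("low"); print(inr(s["position"]))
print(env.movel(TW(-205,2,36),.03,guard=4)); env.hold(.2);s=st("in"); print(inr(s["position"]))
E
```

```text
t10.33 p [0.3653 0.0509 0.0892] F [ 0.09  0.23 -3.15] M [-0.05 -0.03  0.02] gap 0.154
False
low t11.15 p [0.3653 0.0509 0.0753] F [ 0.22  0.13 -3.58] M [-0.01  0.04  0.04] gap 0.157
[-221.90787913    1.98163816]
False
in t12.07 p [0.3821 0.0518 0.0752] F [-0.66 -0.04 -3.95] M [ 0.01 -0.01 -0.03] gap 0.151
[-205.126105      2.02094016]
```

```bash
python3 - <<'E'
from r import *
for yy in (9,-5):
    g=env.movel(TW(-205,yy,36),.012,guard=3); s=st("probe %g %s"%(yy,g)); print(inr(s["position"]))
    env.movel(TW(-205,2,36),.02)
E
```

```text
probe 9 True t12.53 p [0.3817 0.0566 0.0749] F [ 0.15 -3.38 -1.13] M [-0.52 -0.16 -0.23] gap 0.154
[-205.33441123    6.87338103]
probe -5 True t13.39 p [0.3819 0.0468 0.0748] F [-0.39  1.62 -3.19] M [ 0.24 -0.09  0.15] gap 0.155
[-205.61613892   -2.91979704]
```

Contacts at +6.9 and −2.9 mm put the lane centre at TCP lateral +2.0 mm, which agrees with the vision estimate. I'll go deeper and probe again.

```bash
python3 - <<'E'
from r import *
g=env.movel(TW(-160,2,36),.03,guard=4); s=st("in %s"%g); print(inr(s["position"]))
if not g:
  for yy in (7,-3):
    g=env.movel(TW(-160,yy,36),.01,guard=3); s=st("probe %g %s"%(yy,g)); print(inr(s["position"]))
    env.movel(TW(-160,2,36),.02)
E
```

```text
in False t15.44 p [0.4271 0.0539 0.0752] F [-0.32 -0.26 -3.86] M [-0.01  0.   -0.01] gap 0.148
[-160.10507471    2.02224867]
probe 7 True t15.78 p [0.4268 0.0558 0.0749] F [ 0.42 -2.69 -2.37] M [-0.45 -0.22 -0.13] gap 0.148
[-160.2562188    3.8969723]
probe -3 True t16.39 p [0.4267 0.0518 0.0747] F [ 1.07  3.03 -2.3 ] M [ 0.35 -0.26  0.08] gap 0.153
[-1.60565914e+02 -5.31995090e-02]
```

The clearance is ±2 mm, centred at 1.9. I'll set it down at x = −135.

```bash
python3 - <<'E'
from r import *
g=env.movel(TW(-135,1.95,36),.03,guard=4); s=st("in %s"%g)
g=env.movel(TW(-135,1.95,28),.006,guard=3); s=st("down %s"%g); print(inr(s["position"]),s["position"][2]-.0392)
env.hold(.4); s=st("settle")
g2=eyes.grab_frame("scene")
from h import *
crop(g2["frame"][:,:,::-1],260,180,160,120,5,"set.png")
E
```

```text
in False t17.64 p [0.452  0.0551 0.0752] F [-0.39 -0.01 -3.15] M [ 0.07 -0.04 -0.03] gap 0.153
down True t18.55 p [0.4519 0.0551 0.0694] F [-1.61  0.03  3.1 ] M [-0.06 -0.2   0.04] gap 0.156
[-135.23244486    1.99616139] 0.030194108892318147
settle t18.95 p [0.4518 0.055  0.0692] F [-0.92 -0.36  5.05] M [-0.12 -0.37 -0.02] gap 0.156
```

View pics/set.png

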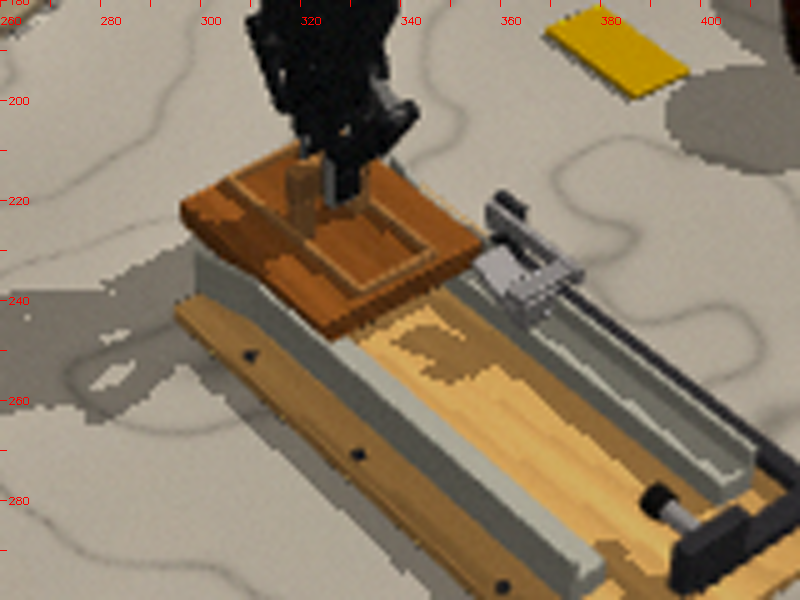

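The tray is seated flat on the rails at 30 mm with the catch still down. Now I'll slide it in under a guard.

```bash
python3 - <<'E'
from r import *
for x in (-105,-85,-40,0,35):
    g=env.movel(TW(x,1.95,30.2),.03,guard=12); s=st("x%g %s"%(x,g)); print(inr(s["position"]).round(2))
    if g: break
from h import *
f=eyes.grab_frame("scene"); crop(f["frame"][:,:,::-1],290,180,160,120,5,"slide.png")
E
```

```text
x-105 True t19.27 p [0.4519 0.0551 0.0694] F [-2.45 -0.14  5.68] M [-0.14 -0.12  0.02] gap 0.154
[-135.26    1.99]
```

View pics/slide.png

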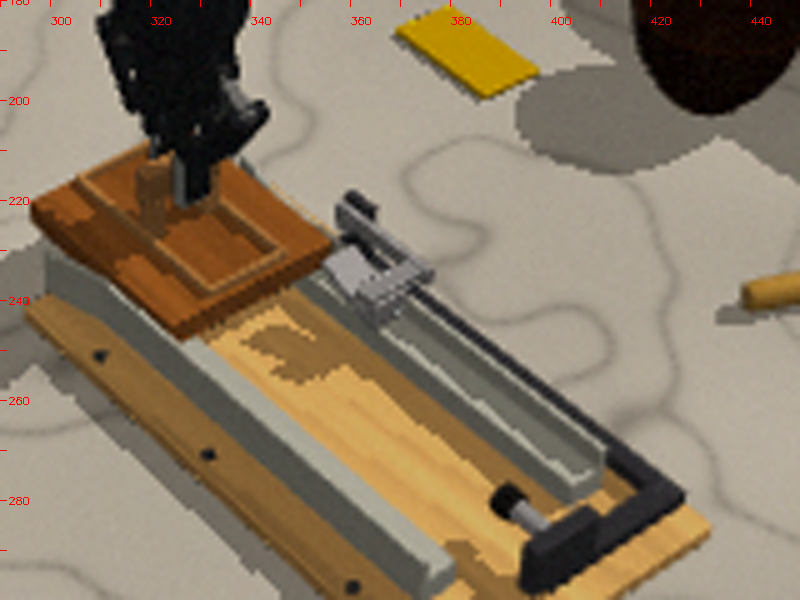

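```bash
python3 - <<'E'
from r import *
p=monitor.sense()["position"]
g=env.movel(TW(-135.2,1.98,30.6),.01); env.hold(.2); st("unload")
for x in (-133,-128,-120):
    g=env.movel(TW(x,1.95,30.6),.015,guard=12); s=st("x%g %s"%(x,g)); print(inr(s["position"]).round(2))
    if g: break
E
```

```text
unload t19.77 p [0.452  0.0551 0.0697] F [ 0.62  0.15 -1.16] M [-0.11 -0.45  0.01] gap 0.153
x-133 True t19.98 p [0.4528 0.0552 0.0697] F [-0.65  0.12  3.17] M [-0.08 -0.12 -0.06] gap 0.149
[-134.37    2.08]
```

```bash
python3 - <<'E'
from r import *
for x in (-131,-125,-110):
    g=env.movel(TW(x,1.95,30.6),.015,guard=25); s=st("x%g %s"%(x,g)); print(inr(s["position"]).round(2))
    if g: break
    env.hold(.1); st()
E
```

```text
x-131 False t20.37 p [0.4551 0.0554 0.0699] F [-7.2   0.03  8.15] M [-0.11  0.76 -0.05] gap 0.153
[-132.09    2.13]
 t20.47 p [0.4551 0.0553 0.0699] F [-7.92 -0.52  8.45] M [-0.17  0.72 -0.01] gap 0.153
x-125 False t21.02 p [0.461  0.0557 0.0699] F [-8.68  0.3   9.05] M [-0.12  0.8  -0.07] gap 0.153
[-126.15    2.16]
 t21.12 p [0.461  0.0557 0.0699] F [-7.46 -0.77  9.06] M [-0.07  0.78 -0.01] gap 0.153
x-110 False t22.27 p [0.4758 0.0564 0.0699] F [-9.44 -0.86 10.09] M [-0.13  1.03  0.  ] gap 0.151
[-111.32    2.15]
 t22.37 p [0.4758 0.0564 0.0699] F [-8.69 -0.19  9.39] M [-0.06  1.03  0.02] gap 0.152
```

The drag is about 8 N because I'm pressing down about 13 N. I'll unload the wrist a bit.

```bash
python3 - <<'E'
from r import *
for z in (31.0,31.4,31.8):
    p=inr(monitor.sense()["position"])
    env.movel(TW(p[0],1.95,z),.01); env.hold(.15); s=st("z%g"%z); print(inr(s["position"]).round(2),(s["position"][2]-.0392).round(4))
    if s["contact_force"][2]<1.5: break
E
```

```text
z31 t22.81 p [0.4754 0.0562 0.07  ] F [-4.12  0.84  1.03] M [0.06 0.33 0.04] gap 0.152
[-111.7     2.06] 0.0308
```

```bash
python3 - <<'E'
from r import *
for x in (-104,-98,-92,-85,-75,-55):
    g=env.movel(TW(x,1.95,31.1),.02,guard=20); s=st("x%g %s"%(x,g)); print(inr(s["position"]).round(2))
    if g: break
from h import *
f=eyes.grab_frame("scene"); crop(f["frame"][:,:,::-1],290,180,160,120,5,"slide2.png")
E
```

```text
x-104 False t23.32 p [0.4834 0.0564 0.0702] F [ 0.43 -0.08 -3.08] M [-0.08 -0.12  0.02] gap 0.155
[-103.71    1.86]
x-98 False t23.77 p [0.4893 0.0568 0.0702] F [-0.71 -1.35 -2.74] M [-0.07 -0.13  0.04] gap 0.154
[-97.81   1.94]
x-92 False t24.23 p [0.4955 0.0571 0.0703] F [ 0.04  0.47 -4.04] M [-0.01 -0.11 -0.03] gap 0.156
[-91.64   1.92]
x-85 False t24.73 p [0.5024 0.0574 0.0703] F [ 0.08  0.53 -3.31] M [-0.09 -0.1   0.  ] gap 0.154
[-84.75   1.93]
x-75 False t25.38 p [0.5122 0.0579 0.0703] F [ 0.48  0.09 -4.36] M [-0.11 -0.05 -0.03] gap 0.153
[-74.86   1.91]
x-55 False t26.52 p [0.5321 0.0588 0.0703] F [ 1.02 -0.25 -3.69] M [-0.05 -0.09 -0.01] gap 0.152
[-54.94   1.94]
```

View pics/slide2.png

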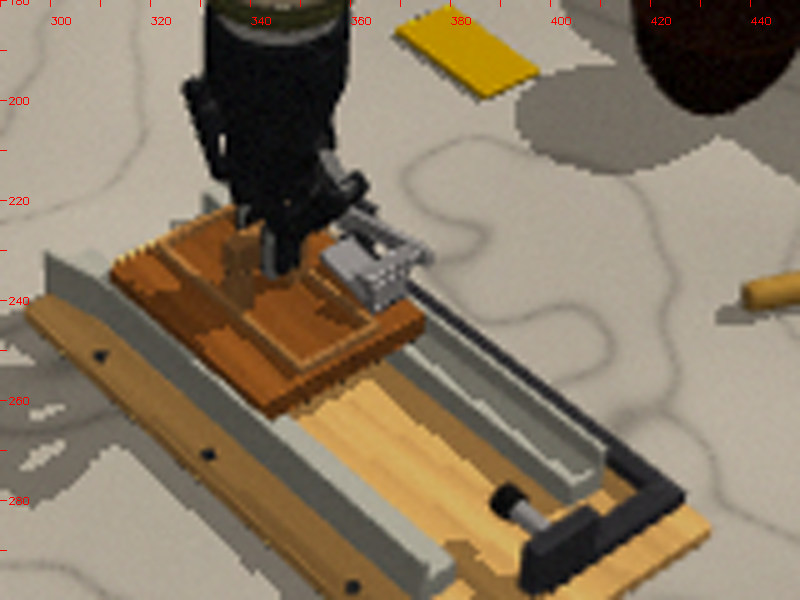

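The catch is riding on the tray. I'll continue to just before the bumper, then take fine steps.

```bash
python3 - <<'E'
from r import *
for x in (0,40,50):
    g=env.movel(TW(x,1.95,31.0),.035,guard=15); s=st("x%g %s"%(x,g)); print(inr(s["position"]).round(2))
    if g: raise SystemExit
env.hold(.2); F0=np.mean([monitor.sense()["contact_force"][0] for _ in range(3)])
for x in range(52,90):
    g=env.movel(TW(x,1.95,31.0),.01,guard=10); s=monitor.sense(); fx=s["contact_force"][0]
    print(x,g,inr(s["position"]).round(2),s["contact_force"].round(2))
    if g or fx-F0<-4.0: break
E
```

```text
x0 False t28.30 p [0.587  0.0615 0.0702] F [-0.89 -0.58 -2.62] M [-0.09 -0.03 -0.05] gap 0.153
[-0.02  1.96]
x40 False t29.59 p [0.6271 0.0633 0.0702] F [ 0.52 -0.95 -3.25] M [-0.1  -0.11 -0.  ] gap 0.155
[40.09  1.92]
x50 False t30.02 p [0.6374 0.0638 0.0701] F [ 0.89 -0.03 -2.61] M [-0.05 -0.28  0.01] gap 0.153
[50.4   1.91]
52 False [51.97  1.97] [-0.61  0.11 -2.68]
53 False [53.03  1.97] [-0.14 -0.09 -2.47]
54 False [54.1   1.94] [-0.91  0.58 -2.68]
55 False [55.11  1.95] [-0.16  0.51 -2.94]
56 False [56.09  1.95] [-0.76  0.72 -1.98]
57 False [57.09  1.95] [-0.52 -0.19 -1.9 ]
58 False [58.09  1.94] [-1.12 -0.82 -2.8 ]
59 False [59.09  1.95] [ 0.17 -0.13 -3.03]
60 False [60.11  1.94] [-0.23 -0.13 -2.26]
61 False [61.09  1.95] [-1.11 -0.71 -3.1 ]
62 False [62.1   1.94] [-0.48 -0.57 -1.72]
63 False [63.09  1.97] [-0.78  0.2  -2.87]
64 False [64.11  1.94] [-0.26  0.33 -2.8 ]
65 False [65.1   1.96] [-0.86 -0.12 -2.96]
66 False [66.1   1.94] [ 0.63 -0.12 -2.3 ]
67 False [67.08  1.96] [-1.11  0.15 -1.89]
68 False [67.87  1.94] [-2.74  0.19 -1.14]
69 False [68.63  1.98] [-5.35 -0.9   0.33]
```

The bumper touched at about x = 67, so the unit is near zero. I'll press on in small steps to about 11 N.

```bash
python3 - <<'E'
from r import *
from h import *
x=69
while x<74.5:
    x+=.5
    g=env.movel(TW(x,1.95,31.0),.01,guard=8); env.hold(.1); s=monitor.sense(); p=inr(s["position"])
    print(x,g,p.round(2),s["contact_force"].round(2))
    if g or s["contact_force"][0]<-11 or p[0]>71.2: break
f=eyes.grab_frame("scene"); crop(f["frame"][:,:,::-1],300,180,160,120,5,"press.png")
E
```

```text
69.5 False [68.92  1.98] [-5.96 -1.18  0.92]
70.0 False [69.32  1.99] [-8.3  -0.25  2.19]
70.5 False [69.64  2.  ] [-8.17 -0.65  2.21]
71.0 False [69.99  1.99] [-9.76 -1.62  3.75]
71.5 False [70.29  1.97] [-10.85  -0.55   4.84]
72.0 False [70.57  1.99] [-11.83  -0.83   5.54]
```

View pics/press.png

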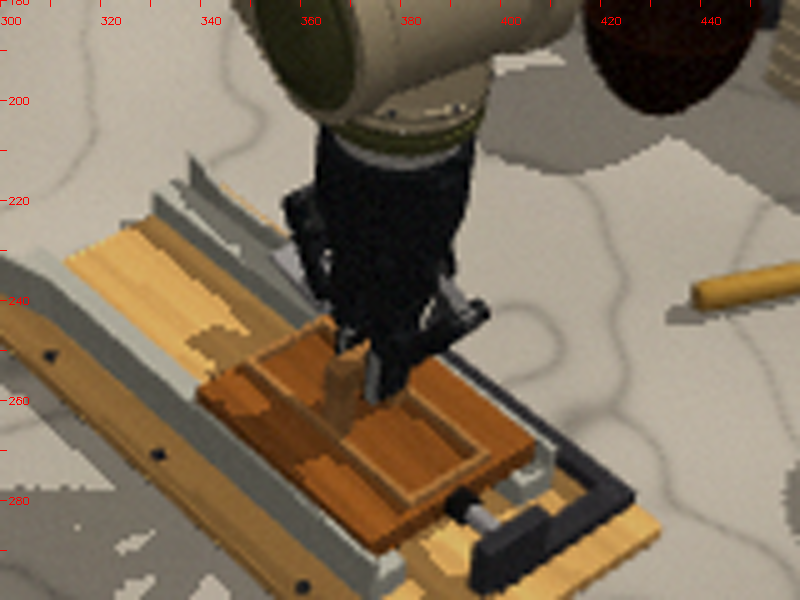

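```bash
python3 - <<'E'
from r import *
from h import *
f=eyes.grab_frame("top"); crop(f["frame"][:,:,::-1],240,140,110,130,5,"pressT.png")
f=eyes.grab_frame("scene"); crop(f["frame"][:,:,::-1],330,210,60,50,12,"pressS.png")
E
```

```text
(no output)
```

View pics/pressT.png

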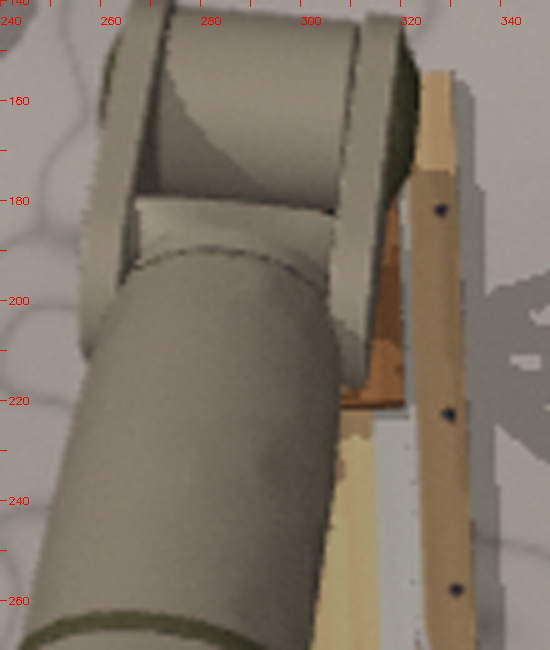

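View pics/pressS.png

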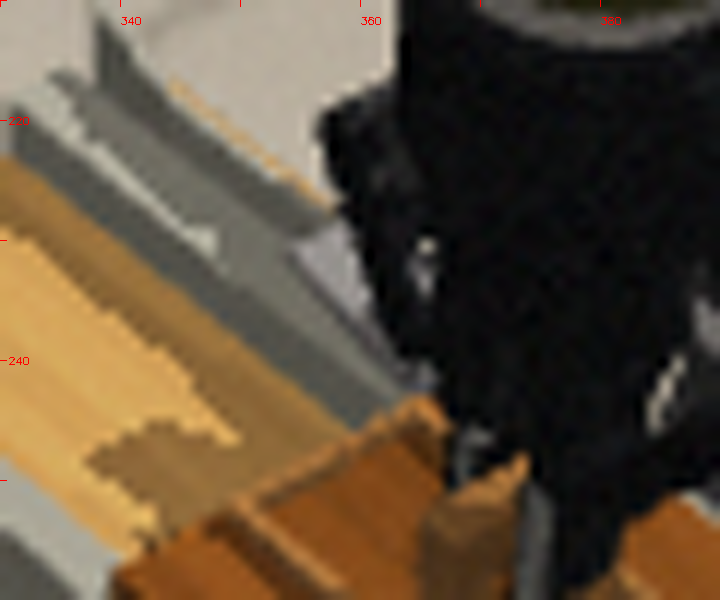

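```bash
python3 - <<'E'
from r import *
from h import *
b=eyes.grab_frame("scene")["frame"]
x=72
while x<76:
    x+=.4
    g=env.movel(TW(x,1.95,31.0),.01,guard=8); env.hold(.1); s=monitor.sense(); p=inr(s["position"])
    a=eyes.grab_frame("scene")["frame"]
    d=np.abs(a[210:250,338:372].astype(int)-b[210:250,338:372]).sum(2); 
    print(round(x,1),g,p.round(2),s["contact_force"].round(2),"diff",(d>60).sum(),d.max()); b=a
    if g or p[0]>71.5: break
crop(a[:,:,::-1],330,210,60,50,12,"press2.png")
E
```

```text
72.4 False [70.86  1.99] [-12.67  -1.12   6.86] diff 75 283
72.8 False [71.15  2.  ] [-14.04  -0.61   6.4 ] diff 8 177
73.2 False [71.39  1.99] [-15.2   -1.71   7.01] diff 12 139
73.6 False [71.66  1.98] [-16.97  -0.64   7.96] diff 11 253
```

View pics/press2.png

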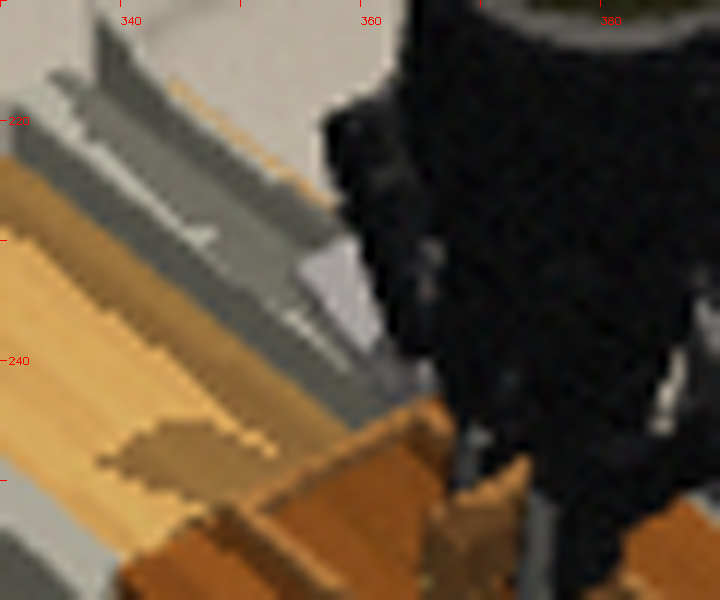

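A jump of 75 changed pixels at the 72.4 step, with the nose shape and its shadow changed, shows the catch dropped. I'll back off and test that it holds.

```bash
python3 - <<'E'
from r import *
for x in (72,71,70.5,70,69.5,69,68.5):
    env.movel(TW(x,1.95,31.0),.01); env.hold(.15); s=monitor.sense(); p=inr(s["position"])
    print(x,p.round(2),s["contact_force"].round(2))
    if s["contact_force"][0]>2.5: break
E
```

```text
72 [70.95  1.96] [-9.84 -0.91  3.62]
71 [70.25  1.94] [-8.4  -0.82  1.51]
70.5 [70.02  1.96] [-6.12 -0.67  1.07]
70 [69.95  1.93] [-4.3  -0.07  0.99]
69.5 [69.86  1.9 ] [ 0.99 -0.18 -1.76]
69 [69.71  1.86] [ 5.24 -0.23 -3.46]
```

It's latched: the tray stops at x ≈ 69.9 and the force reverses. I'll set it down neutral, release and retreat.

```bash
python3 - <<'E'
from r import *
env.movel(TW(69.65,1.95,30.6),.01); env.hold(.2); st("neutral")
env.release(); env.hold(.2); s=st("rel")
p=s["position"]
env.movel((p[0],p[1],p[2]+.09),.08); st("up")
env.movel((p[0],p[1],p[2]+.15),.12)
env.set_joints([-1.367,0.313,1.498,0,1.331,-0.223]); st("away")
from h import *
T=eyes.grab_frame("top");S=eyes.grab_frame("scene"); pickle.dump((T,S),open("e.pkl","wb"))
crop(T["frame"][:,:,::-1],250,145,100,150,4,"eT.png"); crop(S["frame"][:,:,::-1],290,190,160,120,5,"eS.png")
cv2.imwrite("pics/eTfull.png",T["frame"][:,:,::-1])
E
```

```text
neutral t41.63 p [0.6567 0.0647 0.0702] F [-0.39  0.2   3.16] M [-0.13  0.08 -0.04] gap 0.150
rel t42.52 p [0.6566 0.0648 0.0698] F [-0.03  0.86  0.47] M [ 0.01 -0.04 -0.01] gap 1.003
up t43.80 p [0.6563 0.0648 0.1591] F [ 0.35  0.98 -0.37] M [ 0.    0.   -0.02] gap 1.000
away t46.92 p [ 0.2181 -0.4775  0.2311] F [ 0.65  0.58 -0.12] M [ 0.04 -0.04  0.  ] gap 1.000
```

View pics/eS.png

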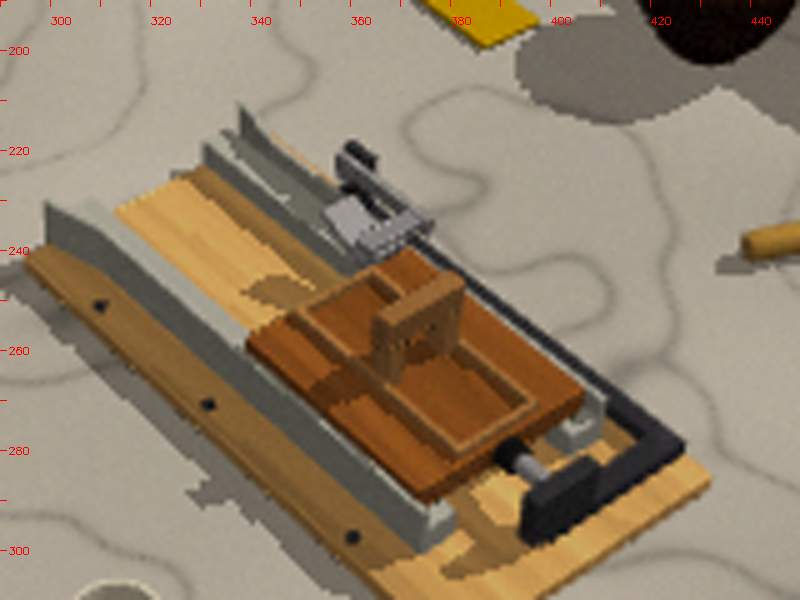

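View pics/eT.png

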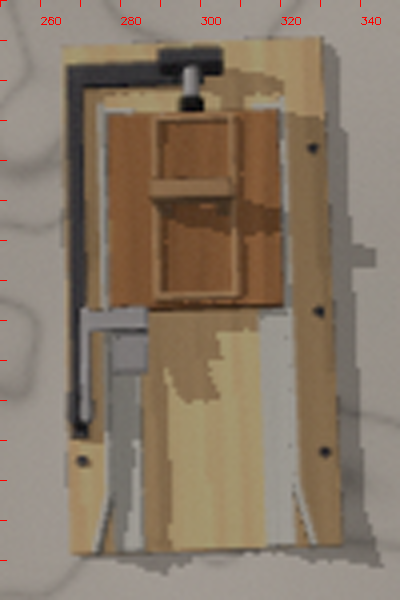

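View pics/eTfull.png

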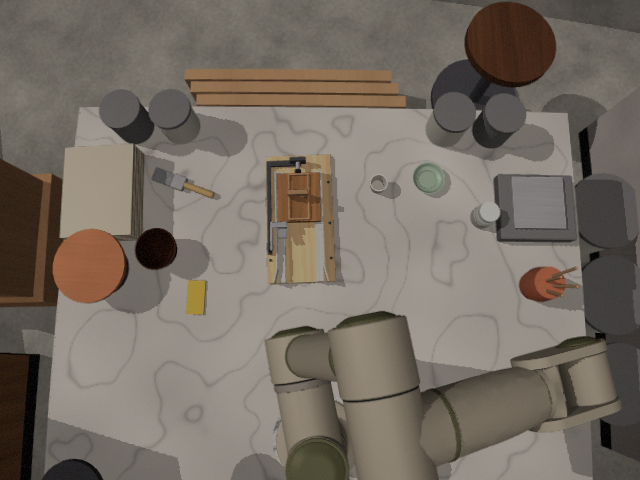

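The catch sits as it did in the first picture, at crop (340–435, 195–260), directly behind the tray's tail. The tray lies flat against the bumper and the other things haven't moved.

```bash
python3 - <<'E'
from r import *
job.hand_in(); st("done")
E
```

```text
the job is handed in; nothing more can be done
the job is handed in; nothing more can be done
```

The tray is latched on the rails with the catch down behind it, and I handed the job in at about 47 s of the 70 s allowed; no verdict is reported. I gripped the tray by its handle, found the lane centre by light touches on the side walls, and set it down at x = −135 mm with the catch still down. I then slid it in under the catch and pressed the bumper about 4.5 mm, at up to 17 N on the wrist.

**Last checks:**
- **Latch:** pulling back, the tray stopped at about x = 69.9 mm and the wrist force reversed, so the catch holds it.
- **Final pictures:** after letting go and moving the arm away, they show the tray lying flat against the bumper, the catch as it was at the start, and the other things unmoved.

**Disagreements and odd readings:**
- **Cameras:** they differed by 2–3 mm and about 0.02 rad, which is why I used the wall touches. Those agreed with the images to within about 0.2 mm sideways.
- **Slide-in guard:** the first tries tripped the 12 N guard because I was pressing down too hard on the rails. I raised the guard to 25 N, eased the downward load, and went on with it at 20 N or less. For part of the slide the tray was carried very lightly rather than resting fully on the rails.
- **Catch drop:** it was partly hidden by the gripper and seen only as a change in the picture. I overshot the drop point by a little under 1 mm before backing off.

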